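Wind up the jar clamp, unscrew the tight lid and hold it over the jar

TASK

The lid of the green glass jar is too tight to open while the jar stands loose: wind the crank of the jar clamp clockwise until the blue jaw grips the jar firmly, then unscrew the red lid anticlockwise until it comes off its thread, and lift it just clear (about 2 cm) straight above the jar. The program finishes while the gripper still holds the lid there, level and still, with the jar left clamped and standing on the clamp's board; leave the drinking glass and the two spice jars standing where they are.

Things in the scene. Friction and masses are not known exactly. Their poses are not given: they have to be found in the camera images.
- clamp: jar clamp fixed to the worktop: wooden board 130 x 290 x 12 mm (x, y, z) with a fixed vee jaw at its +y end, a sliding blue vee jaw facing it (tops at 60 mm), and at its -y end a grey gearbox (75 x 75 mm, top 60 mm) with the crank. Origin: on the worktop under the board, 140 mm from its -y end; z up; yaw -0.1 to 0.5 rad. A clamped jar's axis is at x = 0, y = +85 mm of this frame
- jaw: blue sliding vee jaw of the clamp, rubber-lined, top 60 mm above the worktop; origin on the vee's axis (the axis of a 72 mm jar that touches it), at worktop height. It slides along the clamp's +y towards the jar, 5 mm per radian of the crank, and stays wherever the crank is left
- crank (a joint): angle of the crank, rad, growing clockwise seen from above (closing); at 0 the jaw is fully open; starts between 0 and 1.3; at about 8 the jaw has the jar against the fixed jaw and the crank goes no further without force. Turning it freely takes about 3.5 N at the knob; pushing on with 8 to 15 N grips the jar firmly
- crank_knob (a point): point on the axis of the crank's upright black knob, 14 mm below its top. The knob is 19 mm in diameter, 38 mm tall, spins freely on its pin and goes round on a 45 mm radius; its top is 116 mm above the worktop, the steel crank arm lies right under its foot
- crank_axis (a point): point on the upright axis of the crank, fixed to the clamp, at the height of point crank_knob (102 mm above the worktop)
- jar: green glass jar with a paper band, 72 mm in diameter up to 68 mm height, narrowing to the neck under the lid, 0.25 to 0.5 kg; origin: centre of its underside, z up. At the start it stands loose on the clamp's 12 mm board between the open jaws, 4 to 12 mm short of the fixed jaw; the closing jaw pushes it home
- cap: red metal screw lid, 62 mm outer diameter, 24 mm high; origin: centre of the lower edge of its skirt, z up. Screwed on, its origin lies 83 mm above the jar's; at least 3 mm of free room under the skirt's edge, where the shoulder slopes outward. Lugs hold it down until it is unscrewed
- thread (a joint): how far the lid has been unscrewed, rad: 0 tight, growing anticlockwise seen from above. Turning takes about 0.3 N m all the way, with 0.06 rad of play; the lid does not rise by itself, is free to lift from about 2.3 on, and a stop ends the turning at 2.75. The value stays once the lid is off
- tumbler: clear upturned drinking glass, 73 mm across, 94 mm tall, to the right of the clamp and near the robot; origin: centre of its underside. To be left alone
- green_spice_jar: glass spice jar with a green lid, 46 mm across, 106 mm tall, behind the clamp; origin: centre of its underside. To be left alone
- dark_spice_jar: glass spice jar with a dark lid, 44 mm across, 105 mm tall, to the left of the clamp; origin: centre of its underside. To be left alone
Things that resemble listed ones, but are neither listed nor needed, are in the scene too. What is meant by the cap is not pink, and is the larger of those in its own colour.

How it is judged:
By the outcome, as a careful person would: the job done as asked, in the order asked, and still so for the second after the job is handed in, while the arm keeps its last pose, push and grip.
It also fails if it takes over 64 s, if anything falls off the work surface, if the arm or the gripper's body presses on something with over 40 N, if the wrist force passes 120 N, or if a joint passes its speed limit or range.

ROBOT

A 6-joint arm with a two-finger parallel gripper is mounted at the origin on a cart in front of the work surface, level with it; the furniture and walls round the work are solid. World frame = base frame: x ahead of the robot, y to its left, z up, the work surface at z = 0. Lengths are in m, angles in rad, forces in N, time in s.
With the tool pointing down it reaches from about 0.425 to 0.95 m from the base axis. Payload 3.5 kg.
Tool frame: the origin (TCP) lies on the front face of the gripper's body, between the roots of the fingers; the fingertips stand 73 mm ahead of it and the grasp point (between the pads) lies 54 mm ahead of it; z points along the fingers, y is the line along which they close (so a half turn about z gives the same grasp; the last joint's range is limited). The gripper opens to 85 mm and grips with 20 to 120 N. Pads are 22 mm wide; open, the fingers measure 114 mm over their backs; the gripper's body (76 mm by 85 mm) begins 54 mm behind the grasp point. The pads swing forward as they close: fully open they stand 13 mm farther back than shut.
Start: joints at [1.015, 0.286, 1.577, -0, 1.279, -0.15], TCP at [0.266, 0.62, 0.304] pointing down, gripper open.
Joint ranges: [-2.77, 2.77], [-0.9, 2.22], [0.21, 2.48], [-1.53, 4.67], [0.24, 2.81], [-2.84, 2.84]. Speed limits (rad/s): [2.79, 2.79, 3.14, 3.14, 3.14, 3.14].

INTERFACE

Orientations are given as a unit quaternion [x, y, z, w].
In Python, from cell import bot gives the robot as it stands.
- The arm moves only by the tool apply_moves, never from a script. Its argument "rows" is a list of rows, each a list of 2 entries, a list of its own where there are three numbers: the shift along the tool's x, y, z as a fraction of full scale, then the turn, a rotation vector about the tool's x, y, z as a fraction of full scale. A call has exactly 10 rows; each row is the pose to reach, as a shift and turn from the pose commanded when the call began, along the tool's axes at that moment, turning the shorter way round; what a row does not reach only later rows make up. Full scale, the value 1, is 0.08 m for a shift and pi rad for a turn. A row lasts 1/8 s, in which the tool goes at most 62.5 mm and 10.7 degrees, less where a joint would pass 70% of its speed; a pose out of reach is approached as far as the arm can. A call with a number of a shift or a turn outside -1 to 1 is refused whole. A call with a gripper value outside its range is refused whole. "gripper" is the closure, from -1 (fully open) to 1 (shut), set as the call begins (left out, the last holds). The fingers move at their own pace and stop on an object; the grip force is fixed at half the most. Time passes only in rows, so rows that repeat a pose let the fingers close, or fill a call up. It gives the time, the measured TCP pose, the force, the opening and the grip force at its end, in the units of the state.
- bot.read_state(): the state, without advancing time (a new reading comes with each control period).
- bot.get_image(name): name is "scene" or "top"; returns a dict with "image" (384x512x3 uint8, red, green, blue), "vfov" (degrees; the focal length in pixels is half the picture's height over the tangent of half this angle, whatever the lens; pixels are square), "cx", "cy" (the principal point, pixels), "world_to_cam" (4x4, takes a point from world to camera coordinates). Camera axes: x right, y down, z forward; pixel columns grow to the right and rows downward; lengths in m; the calibration is good to about 2 mm. A picture is of the moment at which its call begins. There is no depth.
- bot.hand_in(): hands the job in; it is judged then, once.
The state is a dict: "time_s": time; "qpos": joint angles; "qd": joint speeds; "joint_torque": joint torques, N m; "eef_pos": TCP position; "tool_rot": TCP orientation; "wrist_force": force on the tool from outside, world axes, zero at the start; "moment": the same for the moment, N m; "opening": finger opening in m; "gripper_force": force on a finger pad.
Only numpy, scipy, OpenCV 4.12 (cv2) and the standard library are available. Lean on these libraries where they do the work, as an engineer would, in place of code of your own. Each camera call takes 0.05 s, during which the arm holds its last target. There are 200 camera calls.

## Working session

There is one attempt and no reset: what is moved stays moved. The work goes in short steps, Python scripts to look and compute and a tool call to move; the robot and the scene stay as the last step left them, time stands still between calls to the robot, and variables do not carry over. Pictures are saved under pics/ and viewed, at most 10 in all, crops included, and the job is handed in when it is done.

Besides the shell and the picture viewer there is one more tool, called after "Emit:" in YAML: its name, and indented under it one key for each argument. apply_moves: Moves the arm, as the interface text tells. Its arguments: {"type":"object","properties":{"rows":{"type":"array","items":{"type":"array"}},"gripper":{"type":"number"}},"required":["rows"]}

```bash
mkdir -p pics; ls; python3 - <<'E'
from cell import bot
import cv2,numpy as np
s=bot.read_state(); print(s)
ims=[]
for n in("scene","top"):
    d=bot.get_image(n); print(n,d["vfov"],d["cx"],d["cy"],np.round(d["world_to_cam"],4).tolist())
    np.savez(f"{n}0.npz",**d)
    cv2.imwrite(f"pics/{n}0.png",cv2.resize(d["image"][:,:,::-1],(768,576),interpolation=cv2.INTER_CUBIC))
E
```

```text
pics
{'time_s': 0.0, 'qpos': array([ 1.01502307e+00,  2.87171867e-01,  1.57818992e+00,  8.58763958e-07,
        1.27859223e+00, -1.50025175e-01]), 'qd': array([-0.0003692 ,  0.00112112, -0.0004815 ,  0.00020345,  0.00087901,
        0.00105133]), 'joint_torque': array([ 1.05745883e-03, -4.06000364e+01, -2.92615181e+01, -1.43444977e-04,
        5.93526711e-03, -4.43350530e-06]), 'eef_pos': array([0.26615294, 0.61977809, 0.30253584]), 'tool_rot': array([ 2.01485241e-01,  9.79490839e-01, -1.10778229e-03, -4.08453643e-04]), 'wrist_force': array([-0.261908  ,  0.40362058,  0.9677568 ]), 'moment': array([-0.0352258 ,  0.01713851, -0.01645197]), 'gripper_force': 0.0, 'opening': 0.08526713075973166}
scene 55.461031589412 248.27155038340777 187.28457364443983 [[0.8008, -0.5989, -0.0126, -0.3989], [-0.3863, -0.5002, -0.775, 0.3065], [0.4578, 0.6254, -0.6319, 0.9225], [0.0, 0.0, 0.0, 1.0]]
top 48.90249309953595 254.94608836755404 188.96443508908487 [[0.0215, -0.9998, 0.0, 0.0356], [-0.9832, -0.0211, -0.1814, 0.5365], [0.1813, 0.0039, -0.9834, 1.3865], [0.0, 0.0, 0.0, 1.0]]
```

View pics/scene0.png

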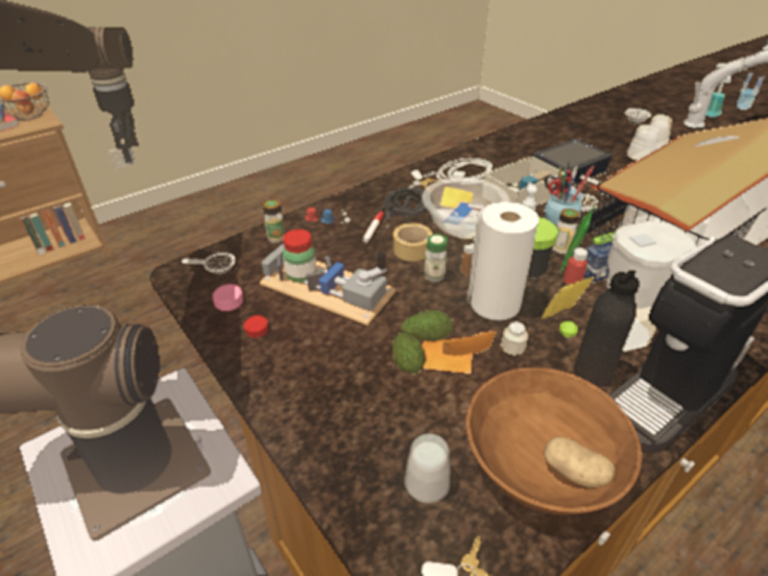

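View pics/top0.png

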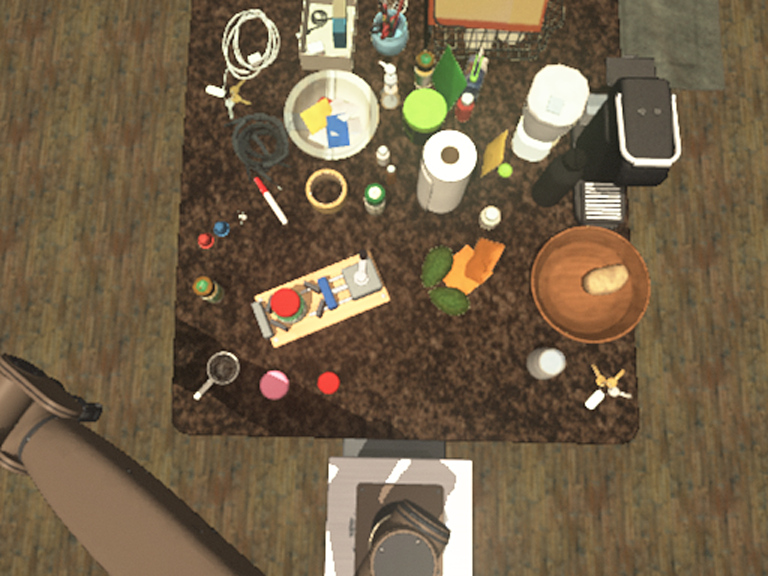

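Candidates (768-wide pictures). Red lid on the jar: scene (298,240), top (286,302). Loose smaller red lid: scene (257,326), top (328,383). Pink lid: scene (228,297), top (274,385). Small red piece: scene (311,214), top (205,240). I choose the one on the green jar, which is the larger red one. I'll check it and find the knob in a close crop.

```bash
cat > h.py <<'E'
import numpy as np,cv2
def K(d): 
    f=192/np.tan(np.radians(float(d["vfov"]))/2); return f,float(d["cx"]),float(d["cy"])
def ray(d,u,v):
    f,cx,cy=K(d); T=np.array(d["world_to_cam"]); R=T[:3,:3]
    r=R.T@np.array([(u-cx)/f,(v-cy)/f,1]); return -R.T@T[:3,3],r
def onz(d,u,v,z):
    c,r=ray(d,u,v); return c+r*(z-c[2])/r[2]
def proj(d,p):
    f,cx,cy=K(d); T=np.array(d["world_to_cam"]); q=T[:3,:3]@np.array(p)+T[:3,3]; return q[0]/q[2]*f+cx,q[1]/q[2]*f+cy
def two(d1,p1,d2,p2):
    c1,r1=ray(d1,*p1);c2,r2=ray(d2,*p2);A=np.c_[r1,-r2];t=np.linalg.lstsq(A,c2-c1,rcond=None)[0]
    a=c1+r1*t[0];b=c2+r2*t[1];return (a+b)/2,np.linalg.norm(a-b)
def red(im):
    h=cv2.cvtColor(im,cv2.COLOR_RGB2HSV); return (((h[...,0]<6)|(h[...,0]>174))&(h[...,1]>190)&(h[...,2]>90)).astype(np.uint8)
E
python3 - <<'E'
from h import *
D={n:np.load(n+"0.npz") for n in("scene","top")}
for n,d in D.items():
    m=red(d["image"]); k,l,st,c=cv2.connectedComponentsWithStats(m)
    for i in range(1,k):
        if st[i,4]>25: print(n,st[i],np.round(c[i],1),np.round(onz(d,*c[i],.119 if n=="top" else .107),4))
    h=cv2.cvtColor(d["image"],cv2.COLOR_RGB2HSV); m=((abs(h[...,0].astype(int)-112)<10)&(h[...,1]>120)&(h[...,2]>50)).astype(np.uint8)
    k,l,st,c=cv2.connectedComponentsWithStats(m)
    for i in range(1,k):
        if st[i,4]>40: print(n,"blue",st[i],np.round(c[i],1),np.round(onz(d,*c[i],.055),4))
a=D["top"]["image"][165:235,160:265];b=D["scene"]["image"][145:220,165:270]
a=cv2.resize(a[:,:,::-1],None,fx=5,fy=5,interpolation=cv2.INTER_CUBIC)[:300];b=cv2.resize(b[:,:,::-1],None,fx=5,fy=5,interpolation=cv2.INTER_CUBIC)[:300]
a=cv2.resize(D["top"]["image"][165:233,162:264][:,:,::-1],(450,300),interpolation=cv2.INTER_CUBIC)
b=cv2.resize(D["scene"]["image"][148:216,168:270][:,:,::-1],(450,300),interpolation=cv2.INTER_CUBIC)
cv2.imwrite("pics/crop.png",np.vstack([a,b]))
E
```

```text
top [181 193  19  18 101] [189.6 202.5] [0.474  0.2557 0.119 ]
top [212 248  14  14 115] [218.7 255.1] [0.3091 0.1561 0.119 ]
top blue [218  77  15  21 210] [224.7  87.9] [0.896 0.162 0.055]
top blue [212 185  12  20  96] [217.6 194.6] [0.5125 0.1728 0.055 ]
```

View pics/crop.png

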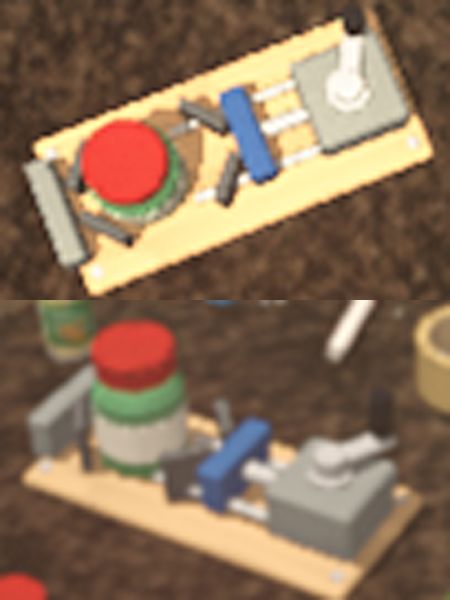

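The crop shows the big red lid on the green jar at crop (124,162). The black knob's top is at crop (354,18) above, and at (381,395) in the scene view. The crank boss is at (348,90), and the board corners are clear.

```bash
python3 - <<'E'
from h import *
D={n:np.load(n+"0.npz") for n in("scene","top")}; t=D["top"];s=D["scene"]
P=lambda x,y:(162+x/450*102-.5,165+y/300*68-.5)
h=cv2.cvtColor(t["image"],cv2.COLOR_RGB2HSV); print(h[207,210],h[228,186])
m=((h[...,0]>8)&(h[...,0]<28)&(h[...,1]>60)&(h[...,2]>150)).astype(np.uint8); m[:, :160]=0;m[:,266:]=0;m[:160]=0;m[236:]=0
pts=np.argwhere(m)[:,::-1]
k,l,st,c=cv2.connectedComponentsWithStats(cv2.morphologyEx(m,cv2.MORPH_CLOSE,np.ones((5,5))));i=1+st[1:,4].argmax()
W=np.array([onz(t,u,v,.012)[:2] for u,v in np.argwhere((l==i)&(m>0))[:,::-1]]).astype(np.float32)
r=cv2.minAreaRect(W);print("board",r)
for c in[(37,150),(95,295),(432,155),(370,12)]:print("corner",np.round(onz(t,*P(*c),.012),4))
print("knobtop",onz(t,*P(354,18),.116)); print("boss",onz(t,*P(349,90),.078))
print("lid",onz(t,*P(124,162),.119))
S=lambda x,y:(168+x/450*102-.5,148+(y-300)/300*68-.5)
print("knob2",two(t,P(354,18),s,S(381,395)),"scene knobtop",onz(s,*S(381,395),.116))
print("lid2",onz(s,*S(133,340),.119))
h2=h
mr=red(t["image"]); 
c,rr=cv2.minEnclosingCircle(np.argwhere(((h[...,0]<8)|(h[...,0]>172))[185:220,175:210]&(h[185:220,175:210,1]>150))[:,::-1].astype(np.float32)); print("lidcirc",c,rr,onz(t,c[0]+175,c[1]+185,.117))
E
```

```text
[ 16  78 227] [ 27  79 255]
board ((0.5059587359428406, 0.18691861629486084), (0.13263258337974548, 0.29097670316696167), 23.83207130432129)
corner [0.5025 0.342  0.012 ]
corner [0.3895 0.2903 0.012 ]
corner [0.5051 0.0309 0.012 ]
corner [0.6196 0.0826 0.012 ]
knobtop [0.59009256 0.09143005 0.116     ]
boss [0.54306776 0.09510312 0.078     ]
lid [0.47819529 0.25591744 0.119     ]
knob2 (array([0.59000191, 0.09110917, 0.11828519]), np.float64(0.0009889728210333568)) scene knobtop [0.59238411 0.09343692 0.116     ]
lid2 [0.48309708 0.26269277 0.119     ]
lidcirc (14.857142448425293, 16.678571701049805) 9.855237007141113 [0.47702357 0.25535713 0.117     ]
```

```bash
python3 - <<'E'
from h import *
D={n:np.load(n+"0.npz") for n in("scene","top")}; t=D["top"];s=D["scene"];q=2/3
for n,d,p,z in[("greenspice top",t,(375,192),.106),("greenspice foot sc",s,(435,277),0),("towel foot sc",s,(496,314),0),("towel top",t,(451,155),.25),("towel top",s,(510,217),.25),("dark top",t,(204,284),.105),("ring",t,(326,190),.04),("avocado",t,(437,268),.04)]:
    print(n,np.round(onz(d,p[0]*q,p[1]*q,z),3))
print(two(t,(451*q,155*q),s,(510*q,217*q)))
T=np.array([[-.919,.395,0],[.395,.919,0],[0,0,-1]])
print(T@(np.array([.590,.0915,.158])-[.2662,.6198,.3035]))
E
```

```text
greenspice top [0.733 0.068 0.106]
greenspice foot sc [0.733 0.066 0.   ]
towel foot sc [ 0.752 -0.112  0.   ]
towel top [ 0.765 -0.086  0.25 ]
towel top [ 0.746 -0.109  0.25 ]
dark top [0.516 0.435 0.105]
ring [0.757 0.184 0.04 ]
avocado [ 0.576 -0.077  0.04 ]
(array([ 0.77342117, -0.08852512,  0.22934366]), np.float64(0.00047423428160507154))
[-0.5062507 -0.3576067  0.1455   ]
```

Emit:
apply_moves:
  rows:
    - [[-0.09,-0.064,0.015],[0,0,0]]
    - [[-0.18,-0.128,0.03],[0,0,0]]
    - [[-0.27,-0.192,0.045],[0,0,0]]
    - [[-0.36,-0.256,0.06],[0,0,0]]
    - [[-0.45,-0.32,0.075],[0,0,0]]
    - [[-0.54,-0.384,0.09],[0,0,0]]
    - [[-0.63,-0.448,0.105],[0,0,0]]
    - [[-0.72,-0.512,0.12],[0,0,0]]
    - [[-0.81,-0.576,0.135],[0,0,0]]
    - [[-0.9,-0.64,0.15],[0,0,0]]
  gripper: -1

```text
time_s: 1.35
eef_pos: [0.3127, 0.5442, 0.2918]
tool_rot: [0.202, 0.979, 0.0, -0.0]
wrist_force: [0.2, -0.1, 0.3]
opening: 0.0855
gripper_force: 0.0
```

Emit:
apply_moves:
  rows:
    - [[-0.1,-0.07,0.015],[0,0,0]]
    - [[-0.2,-0.14,0.03],[0,0,0]]
    - [[-0.3,-0.21,0.045],[0,0,0]]
    - [[-0.4,-0.28,0.06],[0,0,0]]
    - [[-0.5,-0.35,0.075],[0,0,0]]
    - [[-0.6,-0.42,0.09],[0,0,0]]
    - [[-0.7,-0.49,0.105],[0,0,0]]
    - [[-0.8,-0.56,0.12],[0,0,0]]
    - [[-0.9,-0.63,0.135],[0,0,0]]
    - [[-1,-0.7,0.15],[0,0,0]]

```text
time_s: 2.6
eef_pos: [0.3641, 0.4611, 0.2798]
tool_rot: [0.201, 0.979, -0.0, -0.0]
wrist_force: [-0.3, -0.6, -0.3]
opening: 0.0855
gripper_force: 0.0
```

Emit:
apply_moves:
  rows:
    - [[-0.1,-0.07,0.015],[0,0,0]]
    - [[-0.2,-0.14,0.03],[0,0,0]]
    - [[-0.3,-0.21,0.045],[0,0,0]]
    - [[-0.4,-0.28,0.06],[0,0,0]]
    - [[-0.5,-0.35,0.075],[0,0,0]]
    - [[-0.6,-0.42,0.09],[0,0,0]]
    - [[-0.7,-0.49,0.105],[0,0,0]]
    - [[-0.8,-0.56,0.12],[0,0,0]]
    - [[-0.9,-0.63,0.135],[0,0,0]]
    - [[-1,-0.7,0.15],[0,0,0]]

```text
time_s: 3.85
eef_pos: [0.4155, 0.3781, 0.2678]
tool_rot: [0.202, 0.979, -0.0, -0.0]
wrist_force: [0.4, -0.3, 0.1]
opening: 0.0853
gripper_force: 0.0
```

Emit:
apply_moves:
  rows:
    - [[-0.1,-0.07,0.02],[0,0,0]]
    - [[-0.2,-0.14,0.04],[0,0,0]]
    - [[-0.3,-0.21,0.06],[0,0,0]]
    - [[-0.4,-0.28,0.08],[0,0,0]]
    - [[-0.5,-0.35,0.1],[0,0,0]]
    - [[-0.6,-0.42,0.12],[0,0,0]]
    - [[-0.7,-0.49,0.14],[0,0,0]]
    - [[-0.8,-0.56,0.16],[0,0,0]]
    - [[-0.9,-0.63,0.18],[0,0,0]]
    - [[-1,-0.7,0.2],[0,0,0]]

```text
time_s: 5.1
eef_pos: [0.4669, 0.2951, 0.2518]
tool_rot: [0.201, 0.979, -0.0, -0.0]
wrist_force: [0.5, -0.6, -0.3]
opening: 0.0854
gripper_force: 0.0
```

Emit:
apply_moves:
  rows:
    - [[-0.1,-0.07,0.02],[0,0,0]]
    - [[-0.2,-0.14,0.04],[0,0,0]]
    - [[-0.3,-0.21,0.06],[0,0,0]]
    - [[-0.4,-0.28,0.08],[0,0,0]]
    - [[-0.5,-0.35,0.1],[0,0,0]]
    - [[-0.6,-0.42,0.12],[0,0,0]]
    - [[-0.7,-0.49,0.14],[0,0,0]]
    - [[-0.8,-0.56,0.16],[0,0,0]]
    - [[-0.9,-0.63,0.18],[0,0,0]]
    - [[-1,-0.7,0.2],[0,0,0]]

```text
time_s: 6.35
eef_pos: [0.5183, 0.212, 0.2358]
tool_rot: [0.202, 0.979, 0.0, 0.0]
wrist_force: [0.2, 0.2, 0.1]
opening: 0.0854
gripper_force: 0.0
```

Emit:
apply_moves:
  rows:
    - [[-0.1,-0.07,0.02],[0,0,0]]
    - [[-0.2,-0.14,0.04],[0,0,0]]
    - [[-0.3,-0.21,0.06],[0,0,0]]
    - [[-0.4,-0.28,0.08],[0,0,0]]
    - [[-0.5,-0.35,0.1],[0,0,0]]
    - [[-0.6,-0.42,0.12],[0,0,0]]
    - [[-0.7,-0.49,0.14],[0,0,0]]
    - [[-0.8,-0.56,0.16],[0,0,0]]
    - [[-0.9,-0.63,0.18],[0,0,0]]
    - [[-1,-0.7,0.2],[0,0,0]]

```text
time_s: 7.6
eef_pos: [0.5697, 0.129, 0.2198]
tool_rot: [0.201, 0.979, 0.0, 0.0]
wrist_force: [0.7, -0.1, -0.1]
opening: 0.0852
gripper_force: 0.0
```

Emit:
apply_moves:
  rows:
    - [[-0.14,-0.11,0],[0,0,0]]
    - [[-0.28,-0.22,0],[0,0,0]]
    - [[-0.42,-0.33,0],[0,0,0]]
    - [[-0.42,-0.33,0.1],[0,0,0]]
    - [[-0.42,-0.33,0.25],[0,0,0]]
    - [[-0.42,-0.33,0.4],[0,0,0]]
    - [[-0.42,-0.33,0.55],[0,0,0]]
    - [[-0.42,-0.33,0.68],[0,0,0]]
    - [[-0.42,-0.33,0.77],[0,0,0]]
    - [[-0.42,-0.33,0.77],[0,0,0]]

```text
time_s: 8.85
eef_pos: [0.5895, 0.0921, 0.1575]
tool_rot: [0.201, 0.979, -0.0, -0.001]
wrist_force: [0.7, -0.0, 0.3]
opening: 0.0852
gripper_force: 0.0
```

```bash
python3 - <<'E'
from h import *
from cell import bot
s=bot.get_image("scene")["image"];t=bot.get_image("top")["image"]
a=cv2.resize(s[130:216,165:294][:,:,::-1],(450,300),interpolation=cv2.INTER_CUBIC)
b=cv2.resize(t[150:236,162:291][:,:,::-1],(450,300),interpolation=cv2.INTER_CUBIC)
cv2.imwrite("pics/g1.png",np.vstack([a,b]))
E
```

```text
(no output)
```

View pics/g1.png

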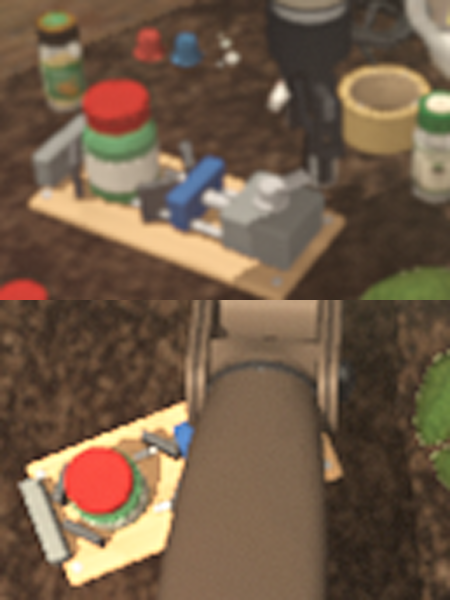

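The scene half shows the fingers standing over the knob at (315,150), with the jar undisturbed at (118,140). I'll close on the knob.

Emit:
apply_moves:
  rows:
    - [[0,0,0],[0,0,0]]
    - [[0,0,0],[0,0,0]]
    - [[0,0,0],[0,0,0]]
    - [[0,0,0],[0,0,0]]
    - [[0,0,0],[0,0,0]]
    - [[0,0,0],[0,0,0]]
    - [[0,0,0],[0,0,0]]
    - [[0,0,0],[0,0,0]]
    - [[0,0,0],[0,0,0]]
    - [[0,0,0],[0,0,0]]
  gripper: 1

```text
time_s: 10.2
eef_pos: [0.5901, 0.0921, 0.1587]
tool_rot: [0.202, 0.979, 0.0, 0.0]
wrist_force: [0.8, 2.9, 3.3]
opening: 0.0173
gripper_force: 58.8
```

```bash
cat >> h.py <<'E'
def arc(c,a0,a1,p,n=10,R=.045):
    "tool-axis shifts (units) from p to circle points"
    for a in np.radians(np.linspace(a0,a1,n+1)[1:]):
        d=np.array([c[0]+R*np.cos(a)-p[0],c[1]+R*np.sin(a)-p[1]])/.08
        print([round(float(-.919*d[0]+.395*d[1]),3),round(float(.395*d[0]+.919*d[1]),3)],end=" ")
    print()
E
python3 -c "
from h import *
arc((.5457,.0973),-6.7,-86.7,(.5899,.0921))"
```

```text
[-0.023, -0.075] [-0.029, -0.153] [-0.025, -0.231] [-0.009, -0.308] [0.017, -0.382] [0.053, -0.452] [0.099, -0.516] [0.153, -0.573] [0.214, -0.622] [0.282, -0.662]
```

Emit:
apply_moves:
  rows:
    - [[-0.023,-0.075,0],[0,0,0]]
    - [[-0.029,-0.153,0],[0,0,0]]
    - [[-0.025,-0.231,0],[0,0,0]]
    - [[-0.009,-0.308,0],[0,0,0]]
    - [[0.017,-0.382,0],[0,0,0]]
    - [[0.053,-0.452,0],[0,0,0]]
    - [[0.099,-0.516,0],[0,0,0]]
    - [[0.153,-0.573,0],[0,0,0]]
    - [[0.214,-0.622,0],[0,0,0]]
    - [[0.282,-0.662,0],[0,0,0]]

```text
time_s: 11.45
eef_pos: [0.5486, 0.0521, 0.1587]
tool_rot: [0.202, 0.979, 0.0, 0.001]
wrist_force: [3.5, 3.7, 3.2]
opening: 0.0171
gripper_force: 58.8
```

```bash
python3 -c "
from h import *
c=(.5457,.0976);P=lambda a:(c[0]+.045*np.cos(np.radians(a)),c[1]+.045*np.sin(np.radians(a)))
arc(c,-86.7,-186.7,(.5483,.0524));arc(c,-186.7,-286.7,P(-186.7))"
```

```text
[0.093, -0.033] [0.189, -0.053] [0.287, -0.055] [0.384, -0.041] [0.477, -0.01] [0.563, 0.037] [0.64, 0.098] [0.705, 0.171] [0.756, 0.255] [0.792, 0.346] 
[0.02, 0.096] [0.022, 0.194] [0.008, 0.291] [-0.023, 0.384] [-0.07, 0.47] [-0.131, 0.547] [-0.204, 0.612] [-0.288, 0.664] [-0.379, 0.7] [-0.475, 0.719]
```

Emit:
apply_moves:
  rows:
    - [[0.093,-0.033,0],[0,0,0]]
    - [[0.189,-0.053,0],[0,0,0]]
    - [[0.287,-0.055,0],[0,0,0]]
    - [[0.384,-0.041,0],[0,0,0]]
    - [[0.477,-0.01,0],[0,0,0]]
    - [[0.563,0.037,0],[0,0,0]]
    - [[0.64,0.098,0],[0,0,0]]
    - [[0.705,0.171,0],[0,0,0]]
    - [[0.756,0.255,0],[0,0,0]]
    - [[0.792,0.346,0],[0,0,0]]

```text
time_s: 12.7
eef_pos: [0.5006, 0.1022, 0.1586]
tool_rot: [0.201, 0.98, -0.002, -0.0]
wrist_force: [2.5, -3.5, 4.7]
opening: 0.0171
gripper_force: 59.1
```

Emit:
apply_moves:
  rows:
    - [[0.02,0.096,0],[0,0,0]]
    - [[0.022,0.194,0],[0,0,0]]
    - [[0.008,0.291,0],[0,0,0]]
    - [[-0.023,0.384,0],[0,0,0]]
    - [[-0.07,0.47,0],[0,0,0]]
    - [[-0.131,0.547,0],[0,0,0]]
    - [[-0.204,0.612,0],[0,0,0]]
    - [[-0.288,0.664,0],[0,0,0]]
    - [[-0.379,0.7,0],[0,0,0]]
    - [[-0.475,0.719,0],[0,0,0]]

```text
time_s: 13.95
eef_pos: [0.5568, 0.1409, 0.1586]
tool_rot: [0.201, 0.98, -0.001, -0.003]
wrist_force: [-3.3, 0.5, 11.1]
opening: 0.017
gripper_force: 59.5
```

```bash
python3 -c "
from h import *
c=(.5457,.0976);P=lambda a:(c[0]+.045*np.cos(np.radians(a)),c[1]+.045*np.sin(np.radians(a)))
arc(c,-286.7,-366.7,P(-286.7));arc(c,-366.7,-416.7,P(-366.7))"
```

```text
[-0.078, 0.004] [-0.157, -0.004] [-0.233, -0.022] [-0.306, -0.051] [-0.374, -0.089] [-0.437, -0.137] [-0.492, -0.193] [-0.539, -0.256] [-0.576, -0.325] [-0.604, -0.399] 
[-0.012, -0.048] [-0.02, -0.096] [-0.023, -0.145] [-0.022, -0.194] [-0.017, -0.243] [-0.008, -0.291] [0.006, -0.338] [0.023, -0.384] [0.045, -0.428] [0.07, -0.47]
```

Emit:
apply_moves:
  rows:
    - [[-0.078,0.004,-0.015],[0,0,0]]
    - [[-0.157,-0.004,-0.015],[0,0,0]]
    - [[-0.233,-0.022,-0.015],[0,0,0]]
    - [[-0.306,-0.051,-0.015],[0,0,0]]
    - [[-0.374,-0.089,-0.015],[0,0,0]]
    - [[-0.437,-0.137,-0.015],[0,0,0]]
    - [[-0.492,-0.193,-0.015],[0,0,0]]
    - [[-0.539,-0.256,-0.015],[0,0,0]]
    - [[-0.576,-0.325,-0.015],[0,0,0]]
    - [[-0.604,-0.399,-0.015],[0,0,0]]

```text
time_s: 15.2
eef_pos: [0.5901, 0.0932, 0.1589]
tool_rot: [0.201, 0.979, 0.001, 0.0]
wrist_force: [5.4, 3.8, 1.0]
opening: 0.0171
gripper_force: 58.9
```

```bash
python3 - <<'E'
from h import *
from cell import bot
s=bot.get_image("scene")["image"]
cv2.imwrite("pics/g2.png",cv2.resize(s[130:216,165:294][:,:,::-1],(600,400),interpolation=cv2.INTER_CUBIC))
E
```

```text
(no output)
```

View pics/g2.png

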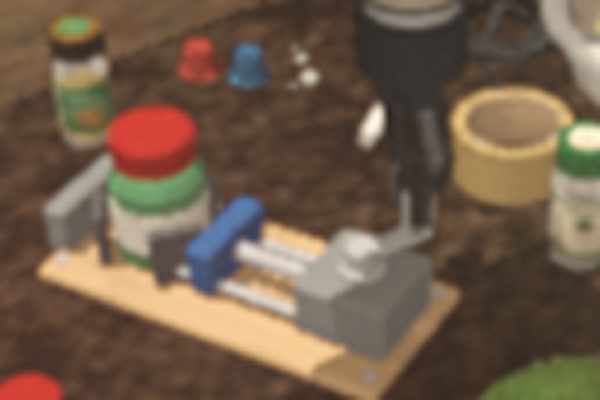

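The grip on the knob holds, and the blue jaw has advanced to (225,245), almost at the jar. I'll continue in smaller arcs with a slightly corrected centre.

```bash
python3 -c "
from h import *
c=(.5463,.0980);P=lambda a:(c[0]+.045*np.cos(np.radians(a)),c[1]+.045*np.sin(np.radians(a)))
arc(c,-6.7,-46.7,(.5904,.0924));arc(c,-46.7,-76.7,P(-46.7))"
```

```text
[-0.015, -0.031] [-0.022, -0.07] [-0.027, -0.109] [-0.028, -0.148] [-0.027, -0.187] [-0.024, -0.226] [-0.017, -0.265] [-0.008, -0.303] [0.004, -0.341] [0.018, -0.377] 
[0.012, -0.027] [0.026, -0.053] [0.041, -0.078] [0.058, -0.102] [0.076, -0.126] [0.094, -0.149] [0.115, -0.17] [0.136, -0.191] [0.158, -0.21] [0.181, -0.228]
```

Emit:
apply_moves:
  rows:
    - [[-0.015,-0.031,0],[0,0,0]]
    - [[-0.022,-0.07,0],[0,0,0]]
    - [[-0.027,-0.109,0],[0,0,0]]
    - [[-0.028,-0.148,0],[0,0,0]]
    - [[-0.027,-0.187,0],[0,0,0]]
    - [[-0.024,-0.226,0],[0,0,0]]
    - [[-0.017,-0.265,0],[0,0,0]]
    - [[-0.008,-0.303,0],[0,0,0]]
    - [[0.004,-0.341,0],[0,0,0]]
    - [[0.018,-0.377,0],[0,0,0]]

```text
time_s: 16.5
eef_pos: [0.5768, 0.0651, 0.1588]
tool_rot: [0.201, 0.98, -0.0, 0.0]
wrist_force: [5.0, 0.3, 0.5]
opening: 0.0172
gripper_force: 58.9
```

Emit:
apply_moves:
  rows:
    - [[0.012,-0.027,0],[0,0,0]]
    - [[0.026,-0.053,0],[0,0,0]]
    - [[0.041,-0.078,0],[0,0,0]]
    - [[0.058,-0.102,0],[0,0,0]]
    - [[0.076,-0.126,0],[0,0,0]]
    - [[0.094,-0.149,0],[0,0,0]]
    - [[0.115,-0.17,0],[0,0,0]]
    - [[0.136,-0.191,0],[0,0,0]]
    - [[0.158,-0.21,0],[0,0,0]]
    - [[0.181,-0.228,0],[0,0,0]]

```text
time_s: 17.75
eef_pos: [0.5563, 0.0537, 0.1588]
tool_rot: [0.201, 0.98, -0.001, 0.0]
wrist_force: [5.1, -2.0, 0.4]
opening: 0.0171
gripper_force: 58.9
```

```bash
python3 -c "
from h import *
c=(.5463,.0980);P=lambda a:(c[0]+.045*np.cos(np.radians(a)),c[1]+.045*np.sin(np.radians(a)))
for a in (-76.7,-96.7,-106.7): arc(c,a,a-20,P(a))"
```

```text
[0.016, -0.011] [0.032, -0.022] [0.049, -0.033] [0.066, -0.042] [0.084, -0.051] [0.101, -0.06] [0.119, -0.068] [0.138, -0.075] [0.156, -0.081] [0.175, -0.087] 
[0.019, -0.005] [0.038, -0.01] [0.057, -0.014] [0.077, -0.017] [0.096, -0.02] [0.116, -0.022] [0.135, -0.023] [0.155, -0.023] [0.175, -0.023] [0.194, -0.022] 
[0.02, -0.002] [0.039, -0.003] [0.059, -0.004] [0.078, -0.004] [0.098, -0.003] [0.118, -0.001] [0.137, 0.001] [0.157, 0.004] [0.176, 0.007] [0.195, 0.012]
```

Emit:
apply_moves:
  rows:
    - [[0.016,-0.011,0],[0,0,0]]
    - [[0.032,-0.022,0],[0,0,0]]
    - [[0.049,-0.033,0],[0,0,0]]
    - [[0.066,-0.042,0],[0,0,0]]
    - [[0.084,-0.051,0],[0,0,0]]
    - [[0.101,-0.06,0],[0,0,0]]
    - [[0.119,-0.068,0],[0,0,0]]
    - [[0.138,-0.075,0],[0,0,0]]
    - [[0.156,-0.081,0],[0,0,0]]
    - [[0.175,-0.087,0],[0,0,0]]

```text
time_s: 19.0
eef_pos: [0.5461, 0.0525, 0.1593]
tool_rot: [0.202, 0.979, 0.001, 0.01]
wrist_force: [28.3, -1.0, -17.1]
opening: 0.0174
gripper_force: 58.8
```

Emit:
apply_moves:
  rows:
    - [[-0.01,0.004,0],[0,0,0]]
    - [[-0.02,0.008,0],[0,0,0]]
    - [[-0.03,0.013,0],[0,0,0]]
    - [[-0.035,0.015,0],[0,0,0]]
    - [[-0.035,0.015,0],[0,0,0]]
    - [[-0.035,0.015,0],[0,0,0]]
    - [[-0.035,0.015,0],[0,0,0]]
    - [[-0.035,0.015,0],[0,0,0]]
    - [[-0.035,0.015,0],[0,0,0]]
    - [[-0.035,0.015,0],[0,0,0]]

```text
time_s: 20.25
eef_pos: [0.5474, 0.0525, 0.1591]
tool_rot: [0.202, 0.979, 0.001, 0.007]
wrist_force: [19.8, -2.1, -10.7]
opening: 0.0173
gripper_force: 59.4
```

Emit:
apply_moves:
  rows:
    - [[-0.02,0.01,0],[0,0,0]]
    - [[-0.03,0.015,0],[0,0,0]]
    - [[-0.03,0.015,0],[0,0,0]]
    - [[-0.03,0.015,0],[0,0,0]]
    - [[-0.03,0.015,0],[0,0,0]]
    - [[-0.03,0.015,-0.15],[0,0,0]]
    - [[-0.03,0.015,-0.35],[0,0,0]]
    - [[-0.03,0.015,-0.55],[0,0,0]]
    - [[-0.03,0.015,-0.75],[0,0,0]]
    - [[-0.03,0.015,-0.95],[0,0,0]]
  gripper: -1

```text
time_s: 21.5
eef_pos: [0.5468, 0.0533, 0.2371]
tool_rot: [0.202, 0.979, 0.0, 0.0]
wrist_force: [-0.5, -0.5, 0.1]
opening: 0.0853
gripper_force: 0.0
```

```bash
python3 - <<'E'
from h import *
from cell import bot
st=bot.read_state();print(np.round(st["qpos"],3),st["eef_pos"],st["time_s"])
s=bot.get_image("scene");t=bot.get_image("top")
np.savez("scene1.npz",**s);np.savez("top1.npz",**t)
a=cv2.resize(s["image"][130:216,165:294][:,:,::-1],(450,300),interpolation=cv2.INTER_CUBIC)
b=cv2.resize(t["image"][150:236,162:291][:,:,::-1],(450,300),interpolation=cv2.INTER_CUBIC)
cv2.imwrite("pics/g3.png",np.vstack([a,b]))
for d in(s,t):
    h=cv2.cvtColor(d["image"],cv2.COLOR_RGB2HSV); m=(((h[...,0]<8)|(h[...,0]>172))&(h[...,1]>150)&(h[...,2]>70)).astype(np.uint8)
    k,l,x,c=cv2.connectedComponentsWithStats(m)
    for i in range(1,k):
        if x[i,4]>100: print(x[i],c[i],onz(d,*c[i],.119),onz(d,*c[i],.112))
E
```

```text
[-0.088  0.076  1.946 -0.     1.119 -1.253] [0.54677525 0.05327515 0.23707718] 21.5
[187 152  19  16 246] [196.13414634 159.73577236] [0.46951533 0.24962682 0.119     ] [0.47407852 0.25879473 0.112     ]
[376 172  15  17 166] [382.57831325 180.43373494] [ 0.86597382 -0.19826116  0.119     ] [ 0.87452184 -0.19359501  0.112     ]
[162 210  17  15 209] [170.38277512 217.02870813] [0.27262203 0.0541663  0.119     ] [0.27520621 0.06136961 0.112     ]
[179 194  20  19 299] [188.47157191 202.85284281] [0.47281706 0.25929951 0.119     ] [0.47384739 0.26043544 0.112     ]
```

View pics/g3.png

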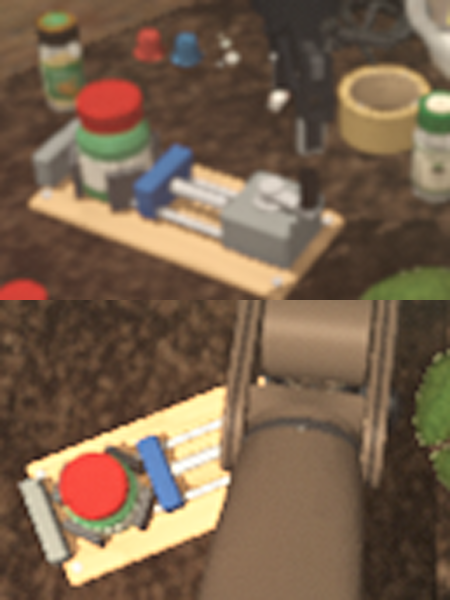

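The jaw now holds the jar against the fixed jaw. The lid is at top crop (94,487), which gives (0.473, 0.2597) and matches the clamp's geometry.

Emit:
apply_moves:
  rows:
    - [[0.093,0.1,0],[0,0,0]]
    - [[0.186,0.2,0],[0,0,0]]
    - [[0.279,0.3,0],[0,0,0]]
    - [[0.372,0.4,0],[0,0,0]]
    - [[0.465,0.5,0],[0,0,0]]
    - [[0.558,0.6,0],[0,0,0]]
    - [[0.651,0.7,0],[0,0,0]]
    - [[0.744,0.8,0],[0,0,0]]
    - [[0.837,0.9,0],[0,0,0]]
    - [[0.93,1,0],[0,0,0]]

```text
time_s: 22.85
eef_pos: [0.5096, 0.1568, 0.2355]
tool_rot: [0.202, 0.979, 0.0, -0.0]
wrist_force: [0.2, 0.1, 0.8]
opening: 0.0854
gripper_force: 0.0
```

Emit:
apply_moves:
  rows:
    - [[0.093,0.1,0],[0,0,0.04]]
    - [[0.186,0.2,0],[0,0,0.08]]
    - [[0.279,0.3,0],[0,0,0.12]]
    - [[0.372,0.4,0],[0,0,0.16]]
    - [[0.465,0.5,0],[0,0,0.2]]
    - [[0.558,0.6,0],[0,0,0.24]]
    - [[0.651,0.7,0],[0,0,0.28]]
    - [[0.744,0.8,0],[0,0,0.32]]
    - [[0.837,0.9,0],[0,0,0.36]]
    - [[0.93,1,0],[0,0,0.4]]

```text
time_s: 24.1
eef_pos: [0.4728, 0.2597, 0.2355]
tool_rot: [0.74, 0.672, 0.0, 0.0]
wrist_force: [0.2, 0.1, 0.1]
opening: 0.0851
gripper_force: 0.0
```

Emit:
apply_moves:
  rows:
    - [[0,0,0.12],[0,0,0]]
    - [[0,0,0.26],[0,0,0]]
    - [[0,0,0.4],[0,0,0]]
    - [[0,0,0.54],[0,0,0]]
    - [[0,0,0.66],[0,0,0]]
    - [[0,0,0.75],[0,0,0]]
    - [[0,0,0.82],[0,0,0]]
    - [[0,0,0.87],[0,0,0]]
    - [[0,0,0.88],[0,0,0]]
    - [[0,0,0.88],[0,0,0]]

```text
time_s: 25.35
eef_pos: [0.4733, 0.2591, 0.1654]
tool_rot: [0.739, 0.674, 0.0, 0.0]
wrist_force: [0.2, -0.5, -0.3]
opening: 0.0853
gripper_force: 0.0
```

Emit:
apply_moves:
  rows:
    - [[0,0,0],[0,0,0]]
    - [[0,0,0],[0,0,0]]
    - [[0,0,0],[0,0,0]]
    - [[0,0,0],[0,0,0]]
    - [[0,0,0],[0,0,0]]
    - [[0,0,0],[0,0,0]]
    - [[0,0,0],[0,0,0]]
    - [[0,0,0],[0,0,0]]
    - [[0,0,0],[0,0,0]]
    - [[0,0,0],[0,0,0]]
  gripper: 1

```text
time_s: 26.6
eef_pos: [0.4738, 0.2592, 0.166]
tool_rot: [0.739, 0.674, 0.001, 0.0]
wrist_force: [1.4, -0.5, 5.5]
opening: 0.0606
gripper_force: 65.2
```

Emit:
apply_moves:
  rows:
    - [[0,0,0],[0,0,-0.035]]
    - [[0,0,0],[0,0,-0.075]]
    - [[0,0,0],[0,0,-0.115]]
    - [[0,0,0],[0,0,-0.155]]
    - [[0,0,0],[0,0,-0.195]]
    - [[0,0,0],[0,0,-0.235]]
    - [[0,0,0],[0,0,-0.275]]
    - [[0,0,0],[0,0,-0.315]]
    - [[0,0,0],[0,0,-0.355]]
    - [[0,0,0],[0,0,-0.395]]

```text
time_s: 27.85
eef_pos: [0.4753, 0.26, 0.1661]
tool_rot: [0.209, 0.978, 0.003, 0.003]
wrist_force: [6.2, 3.9, -0.3]
opening: 0.0606
gripper_force: 64.7
```

```bash
python3 - <<'E'
from cell import bot
import numpy as np
s=bot.read_state();print({k:np.round(s[k],3) for k in("qpos","moment","wrist_force","eef_pos","opening")})
E
```

```text
{'qpos': array([ 3.13e-01,  1.50e-01,  2.01e+00,  2.00e-03,  9.72e-01, -8.39e-01]), 'moment': array([ 0.674, -1.02 , -0.342]), 'wrist_force': array([ 6.164,  3.895, -0.338]), 'eef_pos': array([0.475, 0.26 , 0.166]), 'opening': np.float64(0.061)}
```

Emit:
apply_moves:
  rows:
    - [[0,0,0],[0,0,-0.043]]
    - [[0,0,0],[0,0,-0.086]]
    - [[0,0,0],[0,0,-0.129]]
    - [[0,0,0],[0,0,-0.172]]
    - [[0,0,0],[0,0,-0.215]]
    - [[0,0,0],[0,0,-0.258]]
    - [[0,0,0],[0,0,-0.301]]
    - [[0,0,0],[0,0,-0.344]]
    - [[0,0,0],[0,0,-0.387]]
    - [[0,0,0],[0,0,-0.43]]

```text
time_s: 29.1
eef_pos: [0.4745, 0.2615, 0.1662]
tool_rot: [-0.448, 0.894, 0.002, 0.004]
wrist_force: [2.9, 9.9, 0.7]
opening: 0.0603
gripper_force: 64.8
```

```bash
python3 - <<'E'
from cell import bot
import numpy as np
from h import *
s=bot.read_state();print({k:np.round(s[k],3) for k in("qpos","moment","wrist_force","eef_pos","opening")})
a=bot.get_image("scene")["image"][130:216,165:294][:,:,::-1]
cv2.imwrite("pics/g4.png",cv2.resize(a,(600,400),interpolation=cv2.INTER_CUBIC))
E
```

```text
{'qpos': array([ 0.314,  0.15 ,  2.01 ,  0.007,  0.973, -2.191]), 'moment': array([ 1.56 , -0.477, -0.321]), 'wrist_force': array([2.918, 9.901, 0.66 ]), 'eef_pos': array([0.475, 0.262, 0.166]), 'opening': np.float64(0.06)}
```

View pics/g4.png

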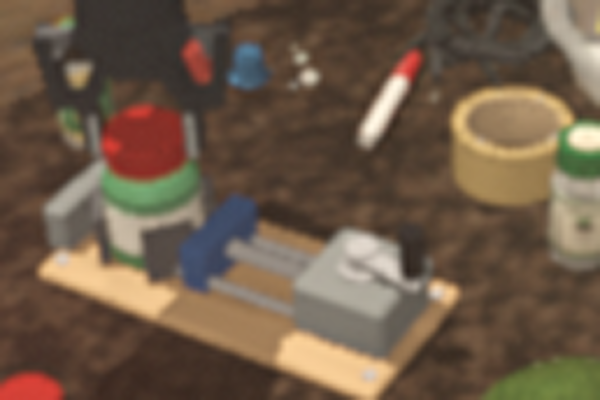

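The lid has turned about 2.5 rad, the gripper still holds it at (145,140), and the jar and jaw are unmoved. I'll ease the side load, then lift.

Emit:
apply_moves:
  rows:
    - [[-0.01,0.004,0],[0,0,0]]
    - [[-0.02,0.008,0],[0,0,0]]
    - [[-0.022,0.009,0],[0,0,0]]
    - [[-0.022,0.009,-0.015],[0,0,0]]
    - [[-0.022,0.009,-0.03],[0,0,0]]
    - [[-0.022,0.009,-0.045],[0,0,0]]
    - [[-0.022,0.009,-0.06],[0,0,0]]
    - [[-0.022,0.009,-0.075],[0,0,0]]
    - [[-0.022,0.009,-0.09],[0,0,0]]
    - [[-0.022,0.009,-0.1],[0,0,0]]

```text
time_s: 30.4
eef_pos: [0.4739, 0.2613, 0.1715]
tool_rot: [-0.448, 0.894, 0.0, 0.002]
wrist_force: [7.3, 7.3, -7.0]
opening: 0.0602
gripper_force: 66.6
```

Emit:
apply_moves:
  rows:
    - [[0,0,-0.01],[0,0,0]]
    - [[0,0,-0.02],[0,0,0]]
    - [[0,0,-0.03],[0,0,0]]
    - [[0,0,-0.04],[0,0,0]]
    - [[0,0,-0.05],[0,0,0]]
    - [[0,0,-0.06],[0,0,0]]
    - [[0,0,-0.07],[0,0,0]]
    - [[0,0,-0.07],[0,0,0]]
    - [[0,0,-0.07],[0,0,0]]
    - [[0,0,-0.07],[0,0,0]]

```text
time_s: 31.65
eef_pos: [0.4741, 0.2612, 0.1772]
tool_rot: [-0.448, 0.894, 0.0, 0.002]
wrist_force: [6.9, 6.3, -4.9]
opening: 0.0605
gripper_force: 66.7
```

```bash
python3 - <<'E'
from cell import bot
import numpy as np
from h import *
a=bot.get_image("scene")["image"][130:216,165:294][:,:,::-1]
cv2.imwrite("pics/g5.png",cv2.resize(a,(600,400),interpolation=cv2.INTER_CUBIC))
E
```

```text
(no output)
```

View pics/g5.png

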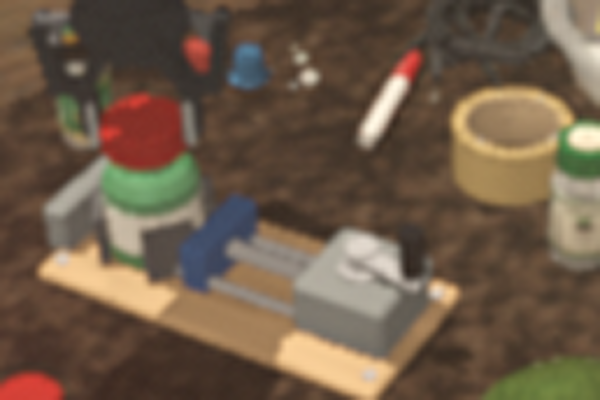

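The lid has risen: its top is at (143,95), against 105 before. The jar and jaw are unchanged, so I'll raise it the rest of the way.

Emit:
apply_moves:
  rows:
    - [[-0.01,-0.003,0],[0,0,0]]
    - [[-0.019,-0.005,-0.01],[0,0,0]]
    - [[-0.019,-0.005,-0.03],[0,0,0]]
    - [[-0.019,-0.005,-0.05],[0,0,0]]
    - [[-0.019,-0.005,-0.07],[0,0,0]]
    - [[-0.019,-0.005,-0.09],[0,0,0]]
    - [[-0.019,-0.005,-0.11],[0,0,0]]
    - [[-0.019,-0.005,-0.13],[0,0,0]]
    - [[-0.019,-0.005,-0.145],[0,0,0]]
    - [[-0.019,-0.005,-0.145],[0,0,0]]

```text
time_s: 32.95
eef_pos: [0.4749, 0.2618, 0.1905]
tool_rot: [-0.448, 0.894, -0.0, 0.0]
wrist_force: [0.2, -0.0, -0.4]
opening: 0.06
gripper_force: 67.3
```

Emit:
apply_moves:
  rows:
    - [[0,0,0],[0,0,0]]
    - [[0,0,0],[0,0,0]]
    - [[0,0,0],[0,0,0]]
    - [[0,0,0],[0,0,0]]
    - [[0,0,0],[0,0,0]]
    - [[0,0,0],[0,0,0]]
    - [[0,0,0],[0,0,0]]
    - [[0,0,0],[0,0,0]]
    - [[0,0,0],[0,0,0]]
    - [[0,0,0],[0,0,0]]

```text
time_s: 34.2
eef_pos: [0.4748, 0.2619, 0.1903]
tool_rot: [-0.448, 0.894, -0.0, 0.0]
wrist_force: [-0.5, -0.2, -0.1]
opening: 0.0603
gripper_force: 67.3
```

```bash
python3 - <<'E'
from cell import bot
import numpy as np
from h import *
s=bot.read_state();print({k:np.round(s[k],3) for k in("time_s","moment","wrist_force","eef_pos","qd")})
a=bot.get_image("scene")["image"][130:216,165:294][:,:,::-1]
cv2.imwrite("pics/g6.png",cv2.resize(a,(600,400),interpolation=cv2.INTER_CUBIC))
E
```

```text
{'time_s': np.float64(34.2), 'moment': array([ 0.016, -0.028,  0.061]), 'wrist_force': array([-0.469, -0.227, -0.07 ]), 'eef_pos': array([0.475, 0.262, 0.19 ]), 'qd': array([-0.001, -0.001, -0.001,  0.001, -0.002,  0.002])}
```

View pics/g6.png

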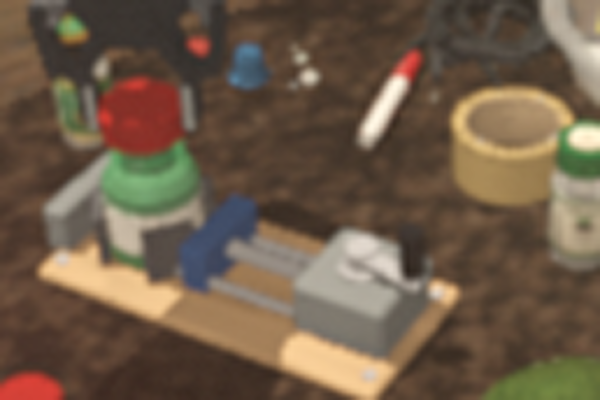

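```bash
python3 -c "
from cell import bot
print(bot.hand_in())"
```

```text
the job is handed in; nothing more can be done
None
```

I handed the job in at about 34 s: the jar is clamped on the board, and the red lid is unscrewed and held level and still about 2.4 cm above where it sat.

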